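# Stow the boot-wax tins and hang up the sole scraper

### The job

Put the boot-care things away: hang the standing sole scraper by its eye on the hook stand, slide the rack's gate grip out to its open end stop, push every wax tin standing on the bench upright into single file between the rack's wooden guide rails, then slide the gate grip back to its closed end stop behind the last tin. The tin lids are loose, so slide the tins along the bench and never lift them. Leave the other things on the bench where they are.

Things in the scene. Friction and masses are not known exactly. Their poses are not given: they have to be found in the camera images.
- rack: fixed wooden tin rack, no floor of its own. Origin on the bench in mid-lane; the lane runs along its y axis, mouth at +y; x points to the gate-grip side. Two rails 30 high, 8 thick, inner faces at x = -35 and +35, from y = -150 (inner face of the 45 high end stop) to y = 122. The gate blade crosses at y = 126 to 134 (276 long inside)
- rack_mouth (a point): on the bench, mid-lane, at the outer end of the flared guides, rack y = 205. The guides are 30 high and widen from 70 clear at rack y = 142 to about 132 clear here, 25 degrees off the lane each
- gate (a joint): slide of the rack's gate, m, along the rack's +x: 0 = closed end stop (blade, z 6 to 29, right across the mouth), 0.09 = open end stop (lane mouth entirely clear). Starts closed or slightly open. Stays where left; takes about 2 N to slide
- gate_grip (a point): top centre of the black gate grip, an upright square post 24 x 24 (sides along the rack's axes), standing from z = 29 to z = 81; at joint 0 it is at rack x = +66, y = +130, and it travels 90 to rack x = +156
- tin1: boot-wax tin, plain aluminium upright cylinder 64 diameter, 70 high, about 0.2 kg; origin at the centre of its underside. Two to four of the four tins are present
- tin2: boot-wax tin, plain aluminium upright cylinder 64 diameter, 70 high, about 0.2 kg; origin at the centre of its underside. Two to four of the four tins are present
- tin3: boot-wax tin, plain aluminium upright cylinder 64 diameter, 70 high, about 0.2 kg; origin at the centre of its underside. Two to four of the four tins are present
- tin4: boot-wax tin, plain aluminium upright cylinder 64 diameter, 70 high, about 0.2 kg; origin at the centre of its underside. Two to four of the four tins are present
- scraper: boot-sole scraper, 0.3 kg, standing in front of the rack's mouth. Origin at the centre of its underside, z up. Steel foot 50 (x) x 80 (y) x 14 high; wooden handle 20 (x) x 44 (y), z = 14 to 95; above it a steel rod loop, 44 wide outside, top at z = 139
- scraper_eye (a point): centre of the scraper's eye (the hole in the loop), 113 above its underside. The hole runs along the scraper's x axis, is 28 wide (y) and reaches from z = 95 to 131, with an arched top
- hook_stand: fixed steel stand: base 90 x 110 x 12, round post 16 thick and 220 high at its origin (on the bench at the post's axis). A level round arm 8 thick (axis at z = 220) sticks out from the post's top along the stand's -x axis for 90, then its end turns up by 12 over the last 12
- hook_seat (a point): point on the axis of the hook's level arm, 55 out from the post's axis, z = 220
- hook_tip (a point): end of the hook's upturned tip (centre of its round end, 8 thick), 102 out from the post's axis, z = 232
- cleat: bystander: yellow hard silicone ice cleat, a flat ladder-shaped pad 110 x 80 x 20; origin at the centre of its underside
- pole_tip1: bystander: aluminium trekking pole tip with a black collar, lying, about 120 x 44 x 18; origin at the centre of its underside
- pole_tip2: bystander: the second trekking pole tip, the same; origin at the centre of its underside
- mug: bystander: blue ceramic mug, 80 across, 90 high; origin at the centre of its underside
- torch: bystander: black pocket torch lying, about 150 x 38 x 38; origin at the centre of its underside

How it is judged:
By the outcome, as a careful person would: the job done as asked, in the order asked, and still so for the second after the job is handed in, with the robot touching nothing.
Of tin1, tin2, tin3, tin4 only 2 to 4 are there at a start; the rules pass over those that are not, and their reading is None.
At some moment in a run one of tin1, tin2, tin3, tin4 may be knocked a few centimetres aside while the robot is not near it.
It also fails if it takes over 210 s, if anything falls off the work surface, if the arm or the gripper's body presses on something with over 40 N, if the wrist force passes 120 N, or if a joint passes its speed limit or range.

### The arm

A 6-joint arm with a two-finger parallel gripper is mounted at the origin on the work surface. World frame = base frame: x ahead of the robot, y to its left, z up, the work surface at z = 0. Lengths are in m, angles in rad, forces in N, time in s.
With the tool pointing down it reaches from about 0.35 to 0.975 m from the base axis. Payload 4.9 kg.
Tool frame: the origin (TCP) lies midway between the tips of the shut fingers; the grasp point (between the pads) lies 19 mm behind it; z points along the fingers, y is the line along which they close (so a half turn about z gives the same grasp; the last joint's range is limited). The gripper opens to 85 mm and grips with 20 to 120 N. Pads are 22 mm wide; open, the fingers measure 114 mm over their backs; the gripper's body (76 mm by 85 mm) begins 54 mm behind the grasp point. The pads swing forward as they close: fully open they stand 13 mm farther back than shut.
Start: joints at [-1.306, 0.053, 1.613, -0, 1.476, -0.119], TCP at [0.234, -0.58, 0.231] pointing down, gripper open.
Joint ranges: [-3.01, 3.01], [-1.01, 2.22], [0.06, 2.58], [-1.02, 4.17], [0.09, 2.62], [-3.14, 3.14]. Speed limits (rad/s): [2.57, 2.57, 3.14, 3.14, 3.14, 3.14].

### API

Orientations are given as a unit quaternion [w, x, y, z].
In Python, from plant import state, grab_frame, job_done, cut_out, place_of gives the robot as it stands.
- The arm moves only by the tool jog_arm, never from a script. Its argument "motion" is text: rows parted by semicolons, each of 7 numbers parted by spaces: the opening in per cent of the stroke, from 0 (shut) to 100 (fully open), then the shift along the tool's x, y, z as a fraction of full scale, then the turn, a rotation vector about the tool's x, y, z as a fraction of full scale. A call has exactly 5 rows; each row is the pose to reach, as a shift and turn from the pose commanded when the call began, along the tool's axes at that moment; what a row does not reach only later rows make up. Full scale, the value 1, is 50 cm for a shift and 1.5 rad for a turn. A row lasts 1/8 s, in which the tool goes at most 62.5 mm and 10.7 degrees, less where a joint would pass 70% of its speed; a pose out of reach is approached as far as the arm can. A call with a number of a shift or a turn outside -1 to 1 is refused whole. A call with a gripper value outside its range is refused whole. The fingers move at their own pace and stop on an object; the grip force is fixed at half the most. Time passes only in rows, so rows that repeat a pose let the fingers close, or fill a call up. It gives the time, the measured TCP pose, the force, the opening and the grip force at its end, in the units of the state.
- state(): the state, without advancing time (a new reading comes with each control period).
- grab_frame(name): name is "scene" or "side" or "wrist"; returns a dict with "color" (420x560x3 uint8, red, green, blue), "range_z" (420x560 float32, m along the optical axis (not along the pixel's ray), 0 where there is no reading), "intrinsics" (3x3 intrinsics, pixels), "world_from_camera" (4x4, takes a point from camera to world coordinates). Camera axes: x right, y up, looking along -z (the intrinsics and any distortion apply to the point x, -y, -z); pixel columns grow to the right and rows downward; lengths in m; the calibration is good to about 2 mm. A picture is of the moment at which its call begins.
- job_done(): hands the job in; it is judged then, once.
Trained networks look in the newest picture that a camera, given by its name, has taken for a name from the list of things; names that differ only in an ending like _2 or _b are one class to them, and where a whole thing is asked for, a point or a joint stands for the part that bears it (a point fixed in the world has none). Each returns a list of dicts, best first, with "p" (0 to 1); they miss things now and then, are a little off and sometimes report something else, mostly with a low value. They report only what shows in the picture. A call takes as long as a camera call.
- cut_out(camera, thing): "pixels" (420x560 bool, what is visible of it).
- place_of(camera, thing): "at" ([x, y, z] in m, in world coordinates, good to about 4 mm: a listed point, or the origin of a listed thing).
The state is a dict: "time": time; "joint_pos": joint angles; "joint_vel": joint speeds; "joint_efforts": joint torques, N m; "tool_pos": TCP position; "tool_rot": TCP orientation; "contact_force": force on the tool from outside, world axes, zero at the start; "ft_torque": the same for the moment, N m; "gripper_width": opening from 0.0 (shut) to 1.0 (fully open); "grasp_force": force on a finger pad.
Only numpy, scipy, OpenCV 4.12 (cv2) and the standard library are available. Lean on these libraries where they do the work, as an engineer would, in place of code of your own. Each camera call takes 0.05 s, during which the arm holds its last target. There are 200 camera calls.

## Working session

There is one attempt and no reset: what is moved stays moved. The work goes in short steps, Python scripts to look and compute and a tool call to move; the robot and the scene stay as the last step left them, time stands still between calls to the robot, and variables do not carry over. Pictures are saved under pics/ and viewed, at most 14 in all, crops included, and the job is handed in when it is done.

Besides the shell and the picture viewer there is one more tool, called after "Request:" by a JSON object that holds its "method" and its "body", one argument or row to a line. jog_arm: Moves the arm, as the interface text tells. Shift numbers are shares of 50 cm and turn numbers shares of 1.5 rad, none past 1 either way. Its arguments: {"type":"object","properties":{"motion":{"type":"string"}},"required":["motion"]}

```bash
ls; mkdir -p pics
python3 - <<'E'
from plant import *
import cv2,numpy as np
s=state();print(s['time'],s['tool_pos'],s['tool_rot'],s['gripper_width'])
a=grab_frame('scene');b=grab_frame('side')
for n,f in(('scene',a),('side',b)):
    cv2.imwrite(f'pics/{n}0.png',f['color'][:,:,::-1]);print(n,np.round(f['world_from_camera'],3).tolist(),f['intrinsics'].tolist())
names='rack rack_mouth gate_grip tin1 scraper scraper_eye hook_stand hook_seat hook_tip cleat pole_tip1 mug torch'.split()
for c in('scene','side'):
    for n in names:
        print(c,n,[(round(float(d['p']),2),np.round(d['at'],3).tolist()) for d in place_of(c,n)][:6])
print(state()['time'])
E
```

```text
pics
0.0 [ 0.23386166 -0.57893737  0.230078  ] [-9.98768739e-04  9.81645744e-01  1.90710850e-01 -9.11260949e-05] 1.0009875333277918
scene [[0.753, -0.49, 0.44, 1.07], [0.658, 0.577, -0.484, -0.665], [-0.017, 0.653, 0.757, 1.146], [0.0, 0.0, 0.0, 1.0]] [[470.98829460524365, 0.0, 277.52735437687016], [0.0, 470.98829460524365, 201.28053345660635], [0.0, 0.0, 1.0]]
side [[0.991, 0.067, -0.118, 0.353], [-0.135, 0.553, -0.822, -1.098], [0.01, 0.831, 0.557, 0.874], [0.0, 0.0, 0.0, 1.0]] [[491.1726520148729, 0.0, 272.8257732800318], [0.0, 491.1726520148729, 210.72646190459471], [0.0, 0.0, 1.0]]
scene rack [(0.79, [0.462, -0.176, -0.001])]
scene rack_mouth []
scene gate_grip [(0.75, [0.64, -0.191, 0.218])]
scene tin1 [(0.91, [0.441, 0.36, 0.004]), (0.72, [0.429, 0.205, -0.001]), (0.7, [0.613, 0.24, 0.004]), (0.56, [0.586, 0.363, 0.001]), (0.36, [0.717, 0.12, -0.001]), (0.16, [0.638, -0.193, 0.221])]
scene scraper [(0.98, [0.436, 0.085, -0.001])]
scene scraper_eye [(0.96, [0.437, 0.086, 0.111])]
scene hook_stand [(0.74, [0.685, -0.206, -0.0])]
scene hook_seat [(0.74, [0.636, -0.194, 0.218])]
s
[... 558 characters left out ...]
 -0.0]), (0.57, [0.432, 0.213, -0.0]), (0.56, [0.583, 0.36, 0.001])]
side scraper [(0.87, [0.439, 0.086, -0.001])]
side scraper_eye [(0.94, [0.438, 0.085, 0.114]), (0.22, [0.36, -0.113, 0.0])]
side hook_stand [(0.7, [0.688, -0.208, -0.001]), (0.61, [0.433, 0.209, -0.003]), (0.35, [0.634, -0.189, 0.22])]
side hook_seat [(0.93, [0.635, -0.192, 0.22]), (0.5, [0.685, -0.208, 0.002])]
side hook_tip [(0.66, [0.587, -0.183, 0.228])]
side cleat [(0.71, [0.714, 0.123, 0.0]), (0.42, [0.357, -0.271, -0.001])]
side pole_tip1 [(0.9, [0.36, -0.265, -0.0]), (0.84, [0.362, -0.113, 0.0])]
side mug [(0.63, [0.322, -0.407, 0.001])]
side torch [(0.71, [0.582, 0.359, 0.001]), (0.69, [0.427, -0.486, -0.004])]
1.4
```

View pics/scene0.png

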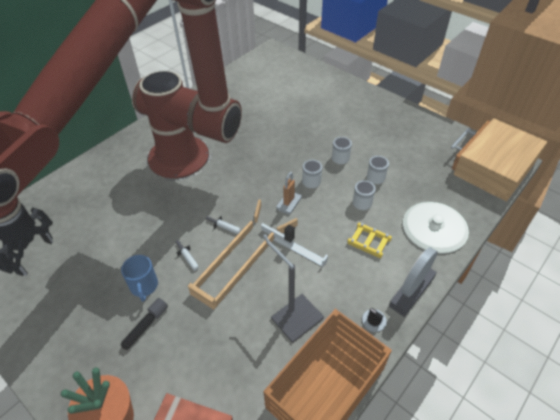

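View pics/side0.png

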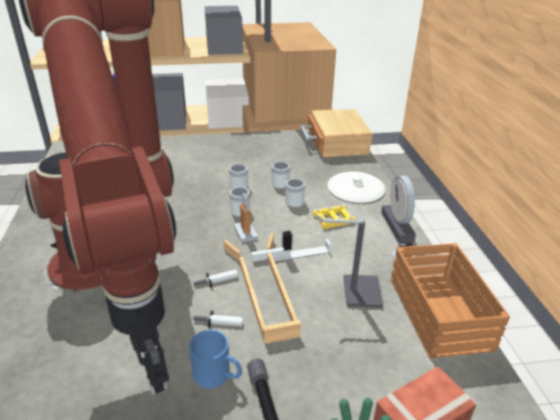

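The scene shows four tins, at about (342,150), (312,174), (378,170) and (364,194). The scraper stands at (289,195) in front of the rack mouth. The rack lies between (190,290) and (290,230), with the black gate grip at (290,231). The side view agrees, with the hook at about (330,245). Next I'll measure orientations from depth.

```bash
cat > h.py <<'E'
import numpy as np, cv2
from plant import *
def cloud(f):
    K=f['intrinsics'];z=f['range_z'];v,u=np.indices(z.shape)
    p=np.stack([(u-K[0,2])/K[0,0]*z,-(v-K[1,2])/K[1,1]*z,-z,np.ones_like(z)],-1)
    return (p@f['world_from_camera'].T)[...,:3]
def cut(c,n,P=None):
    m=cut_out(c,n)
    return m[0]['pixels'] if m else np.zeros((420,560),bool)
def line(p):
    q=p[:,:2];c=q.mean(0);u,s,vt=np.linalg.svd(q-c,full_matrices=False)
    return c,np.degrees(np.arctan2(vt[0,1],vt[0,0])),s/np.sqrt(len(q))
def go(x,y,z,yaw):
    """tool-axis shift/turn (in full-scale units) from now to world x,y,z with tool down, tool y at world angle yaw deg (mod 180)"""
    from scipy.spatial.transform import Rotation as R
    s=state();w=s['tool_rot'];r=R.from_quat([*w[1:],w[0]])
    sh=r.inv().apply(np.array([x,y,z])-s['tool_pos'])/.5
    best=None
    for k in(0,180):
        a=np.radians(yaw+k);Y=np.array([np.cos(a),np.sin(a),0]);Z=np.array([0,0,-1]);X=np.cross(Y,Z)
        t=(r.inv()*R.from_matrix(np.stack([X,Y,Z],1))).as_rotvec()/1.5
        if best is None or np.linalg.norm(t)<np.linalg.norm(best):best=t
    print('go',np.round(sh,3),np.round(best,3),'q6',np.round(s['joint_pos'][5],2))
E
python3 - <<'E'
from h import *
for c in('scene','side'):
    f=grab_frame(c);P=cloud(f)
    m=cut(c,'scraper');p=P[m&(f['range_z']>0)]
    print(c,'scr n',len(p),'zmax',np.percentile(p[:,2],[1,50,99]).round(3))
    for a,b in((.1,.145),(.03,.09),(.01,.02)):
        q=p[(p[:,2]>a)&(p[:,2]<b)]
        if len(q)>8:print(a,b,len(q),line(q))
    q=p[(p[:,2]>.009)&(p[:,2]<.019)][:,:2].astype(np.float32);
    if len(q)>8: print('rect',cv2.minAreaRect(q*1000))
    # rack rails by height in region
    o=np.array([.464,-.176]);th=np.radians(5.4);Rm=np.array([[np.cos(th),np.sin(th)],[-np.sin(th),np.cos(th)]])
    p=P[f['range_z']>0];L=(p[:,:2]-o)@Rm.T
    for sgn in(-1,1):
        s=(abs(L[:,1]+.02)<.12)&(abs(L[:,0]-sgn*.039)<.02)&(abs(p[:,2]-.03)<.006)
        print('rail',sgn,s.sum(),line(p[s]),'loc',L[s].mean(0),'z',np.median(p[s,2]))
    s=(abs(L[:,0])<.03)&(abs(L[:,1]+.154)<.02)&(abs(p[:,2]-.045)<.006);print('stop',s.sum(),L[s].min(0) if s.any() else 0,L[s].max(0) if s.any() else 0)
    m=cut(c,'gate_grip')&(f['range_z']>0);q=P[m];t=q[abs(q[:,2]-.081)<.006];print('grip',len(q),len(t),t.mean(0) if len(t) else 0,cv2.minAreaRect(t[:,:2].astype(np.float32)*1000) if len(t)>3 else 0)
    for n,h in(('hook_stand',.22),):
        m=cut(c,n)&(f['range_z']>0);q=P[m];t=q[abs(q[:,2]-.222)<.006]
        if len(t)>3:print('hook',len(t),line(t),t.min(0),t.max(0))
    for d in cut_out(c,'tin1'):
        q=P[d['pixels']&(f['range_z']>0)];t=q[q[:,2]>.062]
        if len(t)>8:print('tin',round(d['p'],2),cv2.minEnclosingCircle(t[:,:2].astype(np.float32)*1000),np.median(t[:,2]),q[:,2].max())
E
```

```text
scene scr n 523 zmax [-0.002  0.034  0.136]
0.1 0.145 59 (array([0.44001662, 0.07802663]), np.float64(-79.53694684724043), array([0.01386379, 0.00183559]))
0.03 0.09 152 (array([0.44470931, 0.0743405 ]), np.float64(-93.75292198557902), array([0.01432347, 0.00502071]))
0.01 0.02 186 (array([0.44744415, 0.07341259]), np.float64(-95.9219163377767), array([0.02380932, 0.01274567]))
rect ((438.3253173828125, 82.11869812011719), (50.50171661376953, 85.83560180664062), 10.448997497558594)
rail -1 252 (array([ 0.43072063, -0.20510316]), np.float64(-83.40668447062396), array([0.06965858, 0.00288311])) loc [-0.03587053 -0.02584213] z 0.029511775323950107
rail 1 249 (array([ 0.50853932, -0.2013392 ]), np.float64(96.73912707771728), array([0.06675282, 0.00276527])) loc [ 0.04195703 -0.02941827] z 0.02986978411188712
stop 101 [-0.02871055 -0.16569472] [ 0.02966203 -0.15130147]
grip 2205 68 [ 0.54340049 -0.03997625  0.08026252] ((542.2849731445312, -39.32581329345703), (24.436552047729492, 28.499500274658203), 7.617141246795654)
hook 145 (array([ 0.65146081, -0.19701044]), np.float64(-10.159025484
[... 1497 characters left out ...]
.41911315917969), (21.715505599975586, 25.437541961669922), 0.06126851961016655)
hook 159 (array([ 0.6463629 , -0.19632997]), np.float64(-10.812374503156946), array([0.03051441, 0.0026103 ])) [ 0.5894968  -0.21176212  0.21625232] [ 0.69635063 -0.1846765   0.22788132]
tin 0.97 ((584.5732421875, 359.48248291015625), 34.519248962402344) 0.07043768450092891 0.07689922722776665
tin 0.92 ((618.1343994140625, 238.07923889160156), 36.17148971557617) 0.07047362208932251 0.07621036756060329
tin 0.8 ((448.93841552734375, 312.61724853515625), 79.44462585449219) 0.0703218992322201 0.07485630886702
tin 0.6 ((439.72332763671875, 169.36184692382812), 72.29745483398438) 0.06982934138221641 0.1329250593670448
```

Run:
```python
from h import *
go(.438,.083,.28,101.7)
```

```text
go [ 0.874 -1.076 -0.097] [-0.    0.    0.12] q6 -0.12
```

Request:
{"method": "jog_arm", "body": {
  "motion": "100 0.08 -0.1 -0.1 0 0 0.02; 100 0.16 -0.2 -0.1 0 0 0.04; 100 0.24 -0.3 -0.1 0 0 0.06; 100 0.32 -0.4 -0.1 0 0 0.08; 100 0.4 -0.49 -0.1 0 0 0.1"
}}

```text
time: 2.52
tool_pos: [0.3222, -0.2924, 0.2815]
tool_rot: [0.0, 0.993, 0.116, 0.0]
contact_force: [1.1, 0.2, -0.2]
gripper_width: 1.0
grasp_force: 0.0
```

Run:
```python
from h import *
go(.438,.083,.28,101.7)
```

```text
go [ 0.398 -0.677  0.003] [ 0.001 -0.001  0.019] q6 0.43
```

Request:
{"method": "jog_arm", "body": {
  "motion": "100 0.06 -0.1 0 0 0 0.01; 100 0.12 -0.2 0 0 0 0.02; 100 0.18 -0.3 0 0 0 0.02; 100 0.24 -0.4 0 0 0 0.02; 100 0.3 -0.5 0 0 0 0.02"
}}

```text
time: 3.15
tool_pos: [0.4102, -0.0144, 0.2817]
tool_rot: [0.0, 0.995, 0.102, 0.001]
contact_force: [0.4, 0.8, 0.4]
gripper_width: 1.003
grasp_force: 0.0
```

Run:
```python
from h import *
go(.438,.083,.28,101.7)
```

```text
go [ 0.094 -0.18   0.003] [ 0.001 -0.001 -0.   ] q6 1.15
```

Request:
{"method": "jog_arm", "body": {
  "motion": "100 0.05 -0.09 0 0 0 0; 100 0.08 -0.16 0 0 0 0; 100 0.08 -0.16 0 0 0 0; 100 0.08 -0.16 0 0 0 0; 100 0.08 -0.16 0 0 0 0"
}}

```text
time: 3.78
tool_pos: [0.4329, 0.0692, 0.2813]
tool_rot: [0.0, 0.995, 0.101, 0.0]
contact_force: [0.9, -0.4, -0.9]
gripper_width: 1.002
grasp_force: 0.0
```

Run:
```python
from h import *
go(.438,.083,.28,101.7)
f=grab_frame('wrist');cv2.imwrite('pics/w1.png',f['color'][:,:,::-1]);P=cloud(f)
print(f['world_from_camera'].round(3).tolist())
m=cut('wrist','scraper')&(f['range_z']>0);p=P[m];print(len(p))
for a,b in((.1,.145),(.125,.145),(.01,.02)):
    q=p[(p[:,2]>a)&(p[:,2]<b)]
    if len(q)>8:print(a,b,len(q),line(q),cv2.minAreaRect(q[:,:2].astype(np.float32)*1000))
print([(d['p'],d['at']) for d in place_of('wrist','scraper_eye')])
print([(d['p'],d['at']) for d in place_of('wrist','scraper')])
```

```text
go [ 0.015 -0.025  0.003] [ 0.    -0.    -0.001] q6 1.36
[[0.199, 0.938, 0.285, 0.506], [-0.98, 0.19, 0.058, 0.084], [0.0, -0.29, 0.957, 0.425], [0.0, 0.0, 0.0, 1.0]]
2630
0.1 0.145 412 (array([0.4397754 , 0.08436065]), np.float64(-77.50424273975344), array([0.01249969, 0.00204294])) ((438.8420104980469, 83.73306274414062), (7.8003644943237305, 42.731101989746094), 12.433432579040527)
0.125 0.145 309 (array([0.43942423, 0.08402407]), np.float64(-77.65745859064971), array([0.00988502, 0.0020423 ])) ((438.7607116699219, 83.74009704589844), (7.651883602142334, 37.97063446044922), 12.587267875671387)
0.01 0.02 1337 (array([0.44723656, 0.08339513]), np.float64(-83.84398325715595), array([0.02706893, 0.01288823])) ((438.7498474121094, 84.32711791992188), (49.77015686035156, 78.83600616455078), 12.247309684753418)
[(0.76, [0.4354, 0.0841, 0.1117])]
[(0.63, [0.4405, 0.0829, -0.0043])]
```

View pics/w1.png

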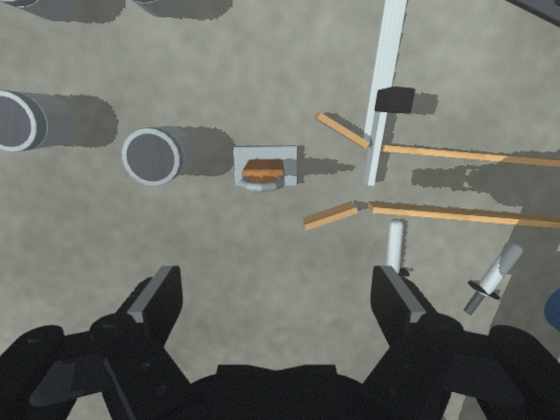

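The wrist view puts the scraper loop at (263,175), which is (0.439, 0.084) in world, with its y axis at 102.4°. The gate blade is still across the mouth. I'll go down over the scraper.

Run:
```python
from h import *
go(.4388,.084,.07,102.4)
```

```text
go [ 0.017 -0.026  0.423] [ 0.    -0.    -0.009] q6 1.36
```

Request:
{"method": "jog_arm", "body": {
  "motion": "100 0.017 -0.026 0.05 0 0 -0.009; 100 0.017 -0.026 0.15 0 0 -0.009; 100 0.017 -0.026 0.24 0 0 -0.009; 100 0.017 -0.026 0.3 0 0 -0.009; 100 0.017 -0.026 0.3 0 0 -0.009"
}}

```text
time: 4.6
tool_pos: [0.4366, 0.0842, 0.1285]
tool_rot: [-0.0, 0.994, 0.108, -0.003]
contact_force: [0.1, -0.6, 0.1]
gripper_width: 0.998
grasp_force: 0.0
```

Run:
```python
from h import *
go(.4388,.084,.07,102.4)
```

```text
go [0.005 0.002 0.117] [-0.001  0.004  0.   ] q6 1.38
```

Request:
{"method": "jog_arm", "body": {
  "motion": "100 0.003 0 0.06 0 0 0; 100 0.003 0 0.117 0 0 0; 100 0.003 0 0.117 0 0 0; 100 0.003 0 0.117 0 0 0; 100 0.003 0 0.117 0 0 0"
}}

```text
time: 5.22
tool_pos: [0.4417, 0.0849, 0.075]
tool_rot: [0.0, 0.994, 0.108, 0.002]
contact_force: [-0.7, 1.2, -0.1]
gripper_width: 0.998
grasp_force: 0.0
```

Run:
```python
from h import *
go(.4388,.084,.07,102.4)
```

```text
go [-0.006  0.001  0.01 ] [ 0.    -0.002  0.001] q6 1.38
```

Request:
{"method": "jog_arm", "body": {
  "motion": "100 -0.005 0 0.008 0 0 0; 100 -0.005 0 0.008 0 0 0; 40 -0.005 0 0.008 0 0 0; 30 -0.005 0 0.008 0 0 0; 30 -0.005 0 0.008 0 0 0"
}}

```text
time: 5.85
tool_pos: [0.4381, 0.0844, 0.0691]
tool_rot: [-0.0, 0.994, 0.108, 0.0]
contact_force: [1.3, 0.7, -2.5]
gripper_width: 0.502
grasp_force: 62.0
```

Request:
{"method": "jog_arm", "body": {
  "motion": "30 0 0 0 0 0 0; 30 0 0 0 0 0 0; 30 0 0 0 0 0 0; 30 0 0 0 0 0 0; 30 0 0 0 0 0 0"
}}

```text
time: 6.48
tool_pos: [0.438, 0.0844, 0.069]
tool_rot: [0.0, 0.994, 0.108, 0.0]
contact_force: [0.9, 0.0, 2.9]
gripper_width: 0.509
grasp_force: 62.5
```

Request:
{"method": "jog_arm", "body": {
  "motion": "30 0 0 -0.1 0 0 0; 30 0 0 -0.2 0 0 0; 30 0 0 -0.3 0 0 0; 30 0 0 -0.4 0 0 0; 30 0 0 -0.4 0 0 0"
}}

```text
time: 7.1
tool_pos: [0.4392, 0.0844, 0.2726]
tool_rot: [0.0, 0.994, 0.108, 0.003]
contact_force: [0.1, -0.2, -3.7]
gripper_width: 0.5
grasp_force: 62.8
```

Run:
```python
from h import *
A=[]
for c in('scene','side'):
    f=grab_frame(c);P=cloud(f)
    d=cut_out(c,'hook_stand');print([x['p'] for x in d])
    p=P[f['range_z']>0]
    b=abs(p-np.array([.63,-.19,.225])).max(1)<.08;p=p[b&(p[:,2]>.212)&(p[:,2]<.245)]
    r=np.hypot(p[:,0]-.6865,p[:,1]+.207);q=p[(r>.02)&(r<.125)]
    print(c,len(q),line(q[r[(r>.02)&(r<.125)]<.09]),'far',q[np.argmax(np.hypot(q[:,0]-.6865,q[:,1]+.207))],'z',np.percentile(q[:,2],[5,50,95]));A.append(q)
    print([(x['p'],x['at']) for n in('hook_tip','hook_seat') for x in place_of(c,n)[:1]])
    t=p[(r<.018)];print('post',len(t),t.mean(0))
go(.525,-.172,.28,102.4-24.4)
```

```text
[0.69, 0.29]
scene 107 (array([ 0.63388763, -0.19397489]), np.float64(-11.235182066066125), array([0.0208639 , 0.00216094])) far [ 0.58304205 -0.18468037  0.23269094] z [0.22007731 0.22394183 0.23360443]
[(0.61, [0.5849, -0.1857, 0.234]), (0.84, [0.638, -0.192, 0.2209])]
post 59 [ 0.68530465 -0.20339828  0.22100113]
[0.75]
side 132 (array([ 0.63300692, -0.19339172]), np.float64(-10.71359917115847), array([0.01980464, 0.0023193 ])) far [ 0.58526828 -0.1823441   0.23388826] z [0.21774331 0.22289372 0.23311446]
[(0.83, [0.5852, -0.1796, 0.2278]), (0.78, [0.6387, -0.1864, 0.2191])]
post 55 [ 0.68440831 -0.20430591  0.22009925]
go [ 0.061  0.539 -0.027] [0.    0.002 0.284] q6 1.38
```

Request:
{"method": "jog_arm", "body": {
  "motion": "30 0.01 0.1 0 0 0 0.06; 30 0.02 0.22 0 0 0 0.12; 30 0.04 0.34 0 0 0 0.18; 30 0.05 0.45 0 0 0 0.24; 30 0.06 0.53 0 0 0 0.27"
}}

```text
time: 8.12
tool_pos: [0.5242, -0.1702, 0.2677]
tool_rot: [-0.0, 0.995, -0.095, -0.001]
contact_force: [0.2, 0.8, -3.1]
gripper_width: 0.501
grasp_force: 63.3
```

Run:
```python
from h import *
go(.525,-.172,.184,79)
```

```text
go [0.003 0.003 0.167] [-0.     0.001  0.001] q6 1.31
```

Request:
{"method": "jog_arm", "body": {
  "motion": "30 0.003 0.003 0.06 0 0 0; 30 0.003 0.003 0.12 0 0 0; 30 0.003 0.003 0.167 0 0 0; 30 0.003 0.003 0.167 0 0 0; 30 0.003 0.003 0.167 0 0 0"
}}

```text
time: 8.75
tool_pos: [0.5257, -0.1698, 0.1861]
tool_rot: [0.0, 0.996, -0.094, 0.0]
contact_force: [0.1, -0.9, -2.6]
gripper_width: 0.504
grasp_force: 63.3
```

Run:
```python
from h import *
go(.627,-.1922,.184,79)
f=grab_frame('side')['color'];cv2.imwrite('pics/s2.png',cv2.resize(f[150:330,200:440,::-1],None,fx=3,fy=3))
P=None
for c in('scene','side'):
    f=grab_frame(c)
    print([(round(x['p'],2),np.round(x['at'],4)) for n in('scraper_eye','scraper') for x in place_of(c,n)[:1]])
    P=cloud(f)[f['range_z']>0]
    s=(abs(P[:,0]-.523)<.012)&(abs(P[:,1]+.172)<.04)&(P[:,2]>.235)&(P[:,2]<.262);print(s.sum(),P[s].mean(0) if s.any() else 0, P[s][:,2].max() if s.any() else 0)
```

```text
go [0.207 0.006 0.004] [ 0.    -0.001  0.003] q6 1.31
[(0.58, array([ 0.5285, -0.1717,  0.228 ])), (0.74, array([ 0.526 , -0.173 ,  0.1185]))]
104 [ 0.5251617  -0.1920234   0.24641183] 0.261742676553794
[(0.43, array([ 0.6354, -0.1893,  0.2191])), (0.83, array([ 0.5273, -0.1718,  0.1145]))]
8 [ 0.52571213 -0.20303711  0.25211896] 0.26089521976321295
```

View pics/s2.png

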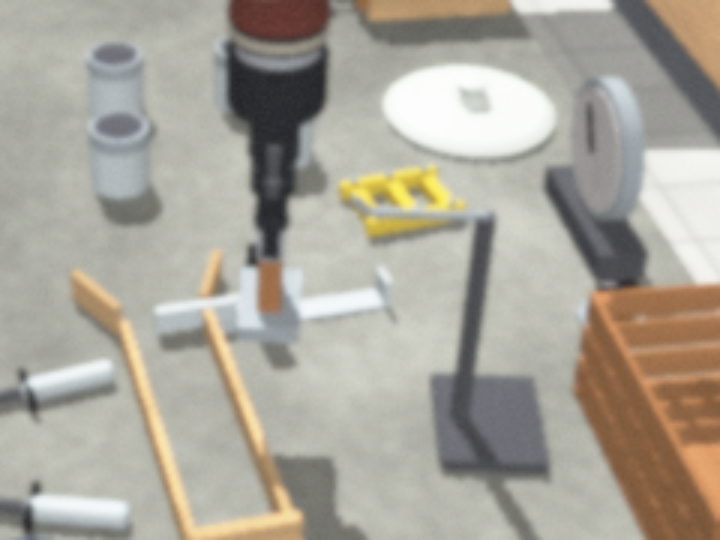

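The scraper is held upright at crop (270,285), in line with the hook arm that runs from (360,208) to (485,215). I'll slide it on.

Request:
{"method": "jog_arm", "body": {
  "motion": "30 0.02 0.005 0.002 0 0 0; 30 0.04 0.005 0.002 0 0 0; 30 0.07 0.005 0.002 0 0 0; 30 0.1 0.005 0.002 0 0 0; 30 0.13 0.005 0.002 0 0 0"
}}

```text
time: 9.72
tool_pos: [0.5899, -0.1844, 0.1841]
tool_rot: [-0.0, 0.996, -0.094, -0.0]
contact_force: [-0.2, -0.5, -2.8]
gripper_width: 0.503
grasp_force: 63.4
```

Request:
{"method": "jog_arm", "body": {
  "motion": "30 0.02 0 0 0 0 0; 30 0.04 0 0 0 0 0; 30 0.06 0 0 0 0 0; 30 0.077 0 0 0 0 0; 30 0.077 0 0 0 0 0"
}}

```text
time: 10.35
tool_pos: [0.6269, -0.1915, 0.1843]
tool_rot: [-0.0, 0.996, -0.094, -0.0]
contact_force: [-0.5, -0.1, -2.3]
gripper_width: 0.505
grasp_force: 63.5
```

Run:
```python
from h import *
go(.627,-.1922,.162,79)
```

```text
go [0.    0.001 0.045] [-0.     0.     0.003] q6 1.35
```

No contact on the way in. I'll lower it onto the arm.

Request:
{"method": "jog_arm", "body": {
  "motion": "30 0 0 0.015 0 0 0; 30 0 0 0.03 0 0 0; 30 0 0 0.04 0 0 0; 30 0 0 0.04 0 0 0; 30 0 0 0.04 0 0 0"
}}

```text
time: 10.98
tool_pos: [0.6265, -0.1914, 0.1643]
tool_rot: [0.0, 0.996, -0.094, 0.0]
contact_force: [0.1, 0.0, -2.6]
gripper_width: 0.503
grasp_force: 63.7
```

Run:
```python
from h import *
go(.627,-.1922,.162,79)
f=grab_frame('side')['color'];cv2.imwrite('pics/s3.png',cv2.resize(f[170:310,270:410,::-1],None,fx=4,fy=4))
```

```text
go [0.001 0.001 0.005] [ 0.    -0.     0.003] q6 1.35
```

View pics/s3.png

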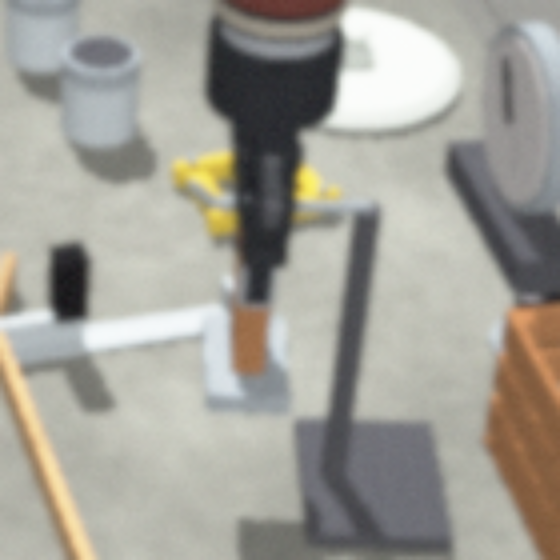

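The hook arm passes behind the fingers at (265,205), through the eye region, and its tip shows at (190,190). I'll lower slightly until the weight transfers.

Request:
{"method": "jog_arm", "body": {
  "motion": "30 0 0 0.002 0 0 0; 30 0 0 0.003 0 0 0; 30 0 0 0.005 0 0 0; 30 0 0 0.005 0 0 0; 30 0 0 0.005 0 0 0"
}}

```text
time: 11.65
tool_pos: [0.6269, -0.1916, 0.1628]
tool_rot: [0.0, 0.996, -0.094, 0.001]
contact_force: [-2.2, 2.3, 3.5]
gripper_width: 0.503
grasp_force: 64.0
```

Contact: the force is now +3.5 N upward, so the hook carries the weight. Release.

Request:
{"method": "jog_arm", "body": {
  "motion": "55 0 0 0 0 0 0; 60 0 0 0 0 0 0; 100 0 0 0 0 0 0; 100 0 0 0 0 0 0; 100 0 0 0 0 0 0"
}}

```text
time: 12.28
tool_pos: [0.6265, -0.1914, 0.1617]
tool_rot: [-0.0, 0.996, -0.094, -0.0]
contact_force: [-0.1, 0.2, -0.3]
gripper_width: 1.002
grasp_force: 0.0
```

Request:
{"method": "jog_arm", "body": {
  "motion": "100 0 0 -0.03 0 0 0; 100 0 0 -0.07 0 0 0; 100 0 0 -0.14 0 0 0; 100 0 0 -0.22 0 0 0; 100 0 0 -0.3 0 0 0"
}}

```text
time: 12.9
tool_pos: [0.6267, -0.1915, 0.3154]
tool_rot: [0.0, 0.996, -0.094, 0.001]
contact_force: [-0.9, -0.1, -0.1]
gripper_width: 0.999
grasp_force: 0.0
```

Run:
```python
from h import *
f=grab_frame('side')['color'];cv2.imwrite('pics/s4.png',cv2.resize(f[150:310,230:410,::-1],None,fx=3,fy=3))
for c in('scene','side'):
    f=grab_frame(c);P=cloud(f)
    print([(n,round(x['p'],2),np.round(x['at'],4)) for n in('scraper_eye','scraper','gate_grip') for x in place_of(c,n)[:1]])
    m=cut(c,'gate_grip')&(f['range_z']>0);q=P[m];t=q[abs(q[:,2]-.081)<.006];print(len(t),t.mean(0))
go(.54,-.041,.28,96.65)
```

```text
[('scraper_eye', 0.95, array([ 0.6297, -0.1933,  0.2032])), ('scraper', 0.64, array([ 0.6268, -0.1906,  0.0942])), ('gate_grip', 0.74, array([ 0.541 , -0.0403,  0.0803]))]
55 [ 0.54572609 -0.04218212  0.08038063]
[('scraper_eye', 0.63, array([ 0.6288, -0.1915,  0.2062])), ('scraper', 0.74, array([ 0.6247, -0.1869,  0.0898])), ('gate_grip', 0.69, array([ 0.5418, -0.0348,  0.0781]))]
56 [ 0.54293411 -0.041229    0.08034278]
go [-0.225 -0.263  0.061] [-0.001  0.001 -0.203] q6 1.35
```

View pics/s4.png

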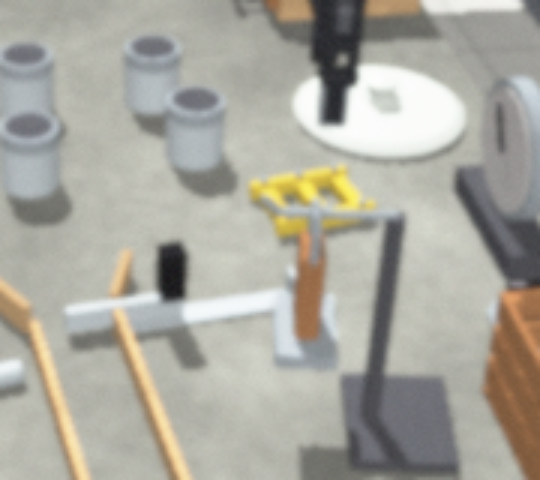

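The scraper hangs on the hook arm at crop (315,215), clear of the gripper. Next I'll open the gate by pushing the grip with closed fingers.

```bash
cat >> h.py <<'E'
O=np.array([.4665,-.177]);TH=6.65
_c,_s=np.cos(np.radians(TH)),np.sin(np.radians(TH))
def rw(x,y): return O[0]+x*_c-y*_s, O[1]+x*_s+y*_c
def wr(x,y): a,b=x-O[0],y-O[1]; return a*_c+b*_s, -a*_s+b*_c
E
python3 - <<'E'
from h import *
print(wr(.5435,-.041)); go(*rw(.045,.130),.30,96.65)
E
```

```text
(np.float64(0.09223129295818738), np.float64(0.1261680965983913))
go [-0.311 -0.243  0.022] [-0.001  0.001 -0.203] q6 1.35
```

Request:
{"method": "jog_arm", "body": {
  "motion": "0 -0.1 -0.08 0 0 0 -0.08; 0 -0.2 -0.16 0 0 0 -0.15; 0 -0.31 -0.243 0 0 0 -0.203; 0 -0.31 -0.243 0 0 0 -0.203; 0 -0.31 -0.243 0 0 0 -0.203"
}}

```text
time: 14.08
tool_pos: [0.4969, -0.043, 0.3119]
tool_rot: [0.0, 0.998, 0.059, 0.0]
contact_force: [0.4, -0.5, -0.1]
gripper_width: 0.001
grasp_force: 0.0
```

Run:
```python
from h import *
go(*rw(.045,.128),.045,96.65)
```

```text
go [-0.002  0.003  0.534] [ 0.    -0.     0.001] q6 1.22
```

Request:
{"method": "jog_arm", "body": {
  "motion": "0 0 0.003 0.11 0 0 0; 0 0 0.003 0.22 0 0 0; 0 0 0.003 0.33 0 0 0; 0 0 0.003 0.44 0 0 0; 0 0 0.003 0.53 0 0 0"
}}

```text
time: 14.7
tool_pos: [0.4971, -0.0457, 0.044]
tool_rot: [-0.0, 0.998, 0.057, -0.001]
contact_force: [1.4, 0.3, 0.1]
gripper_width: 0.002
grasp_force: 0.0
```

Run:
```python
from h import *
go(*rw(.125,.128),.045,96.65)
```

```text
go [ 0.159 -0.003 -0.002] [-0.     0.001 -0.001] q6 1.22
```

Request:
{"method": "jog_arm", "body": {
  "motion": "0 0.03 0 0 0 0 0; 0 0.06 0 0 0 0 0; 0 0.09 0 0 0 0 0; 0 0.12 0 0 0 0 0; 0 0.15 0 0 0 0 0"
}}

```text
time: 15.32
tool_pos: [0.5738, -0.036, 0.0483]
tool_rot: [0.0, 0.998, 0.058, 0.001]
contact_force: [-2.4, -1.2, 1.8]
gripper_width: -0.002
grasp_force: 1.2
```

Request:
{"method": "jog_arm", "body": {
  "motion": "0 0.01 0 0 0 0 0; 0 0.016 0 0 0 0 0; 0 0.022 0 0 0 0 0; 0 0.028 0 0 0 0 0; 0 0.028 0 0 0 0 0"
}}

```text
time: 15.95
tool_pos: [0.5834, -0.0343, 0.0467]
tool_rot: [-0.0, 0.998, 0.058, -0.003]
contact_force: [-10.9, -0.6, 7.8]
gripper_width: 0.002
grasp_force: 5.2
```

Run:
```python
from h import *
s=state();print(wr(*s['tool_pos'][:2]),s['contact_force'])
for c in('scene','side'):
    print([(n,round(x['p'],2),np.round(x['at'],4),np.round(wr(*x['at'][:2]),4)) for n in('gate_grip',) for x in place_of(c,n)[:1]])
```

```text
(np.float64(0.13264938082430114), np.float64(0.12818222271052582)) [-10.87890729  -0.5954955    7.77874993]
[('gate_grip', 0.74, array([ 0.541 , -0.0403,  0.0803]), array([0.0898, 0.1272]))]
[('gate_grip', 0.69, array([ 0.5418, -0.0348,  0.0781]), array([0.0913, 0.1325]))]
```

Gate is at its open stop: 11 N at finger x = 133, as expected. I'll retreat, lift and turn for the tins.

Request:
{"method": "jog_arm", "body": {
  "motion": "0 -0.03 0 0 0 0 0; 0 -0.05 0 -0.08 0 0 0; 0 -0.05 0 -0.19 0 0 -0.12; 0 -0.05 0 -0.3 0 0 -0.24; 0 -0.05 0 -0.4 0 0 -0.36"
}}

```text
time: 16.68
tool_pos: [0.5604, -0.0371, 0.2488]
tool_rot: [0.0, 0.946, 0.325, 0.001]
contact_force: [0.5, 0.7, 0.4]
gripper_width: 0.0
grasp_force: 0.0
```

```bash
cat >> h.py <<'E'
def tins(cams=('scene','side')):
    for c in cams:
        f=grab_frame(c);P=cloud(f)
        for d in cut_out(c,'tin1'):
            q=P[d['pixels']&(f['range_z']>0)];q=q[(q[:,2]>.06)&(q[:,2]<.08)]
            if len(q)<20:continue
            q=q[np.linalg.norm(q[:,:2]-np.median(q[:,:2],0),axis=1)<.04]
            e=cv2.minEnclosingCircle(q[:,:2].astype(np.float32)*1000)
            print(c,round(d['p'],2),'circ',np.round(e[0]),round(e[1],1),'rack',np.round(wr(e[0][0]/1000,e[0][1]/1000),3))
        print(c,[np.round(d['at'],3).tolist() for d in place_of(c,'tin1') if d['p']>.4])
E
python3 - <<'E'
from h import *
tins()
print([(n,round(x['p'],2),np.round(wr(*x['at'][:2]),4)) for n in('gate_grip',) for x in place_of('side',n)[:1]])
go(.431,.30,.25,186.65)
E
```

```text
scene 0.91 circ [434. 206.] 32.4 rack [0.012 0.384]
scene 0.91 circ [585. 360.] 34.5 rack [0.18 0.52]
scene 0.81 circ [438. 359.] 35.0 rack [0.034 0.535]
scene 0.75 circ [614. 236.] 31.9 rack [0.195 0.393]
scene [[0.437, 0.361, 0.004], [0.585, 0.36, 0.001], [0.61, 0.238, 0.002]]
side 0.66 circ [440. 357.] 33.1 rack [0.036 0.534]
side 0.61 circ [585. 360.] 33.3 rack [0.18  0.519]
side 0.56 circ [431. 206.] 34.7 rack [0.009 0.384]
side 0.55 circ [613. 234.] 34.6 rack [0.194 0.391]
side 0.55 circ [607. -33.] 15.5 rack [0.156 0.127]
side [[0.43, 0.21, -0.001], [0.61, 0.24, -0.001], [0.442, 0.363, 0.002], [0.581, 0.36, 0.002]]
[('gate_grip', 0.82, array([0.1563, 0.1314]))]
go [ 0.207 -0.691 -0.01 ] [-0.002  0.    -0.687] q6 0.72
```

Run:
```python
from h import *
go(*rw(.0105,.447),.13,186.65)
```

```text
go [ 0.16  -0.647  0.23 ] [-0.002  0.    -0.687] q6 0.72
```

Request:
{"method": "jog_arm", "body": {
  "motion": "30 0.03 -0.11 0.02 0 0 -0.11; 40 0.06 -0.23 0.04 0 0 -0.23; 53 0.09 -0.35 0.06 0 0 -0.35; 53 0.12 -0.47 0.08 0 0 -0.47; 53 0.15 -0.59 0.1 0 0 -0.59"
}}

```text
time: 17.65
tool_pos: [0.4382, 0.243, 0.1945]
tool_rot: [-0.001, 0.715, 0.699, -0.001]
contact_force: [0.8, -0.5, -0.2]
gripper_width: 0.527
grasp_force: 0.0
```

Run:
```python
from h import *
go(*rw(.0105,.447),.13,186.65)
```

```text
go [ 0.05  -0.027  0.129] [-0.002  0.    -0.093] q6 0.38
```

Request:
{"method": "jog_arm", "body": {
  "motion": "53 0.03 -0.02 0 0 0 -0.06; 53 0.045 -0.025 0 0 0 -0.085; 53 0.045 -0.025 0.03 0 0 -0.09; 53 0.045 -0.025 0.06 0 0 -0.09; 53 0.045 -0.025 0.1 0 0 -0.09"
}}

```text
time: 18.27
tool_pos: [0.4286, 0.2637, 0.1453]
tool_rot: [-0.0, 0.669, 0.743, -0.0]
contact_force: [0.1, 0.8, -0.3]
gripper_width: 0.531
grasp_force: 0.0
```

Run:
```python
from h import *
go(*rw(.0105,.447),.031,6.65)
tins(('wrist',))
```

```text
go [ 0.01  -0.006  0.229] [-0.     0.    -0.008] q6 0.3
wrist 0.97 circ [584. 362.] 31.8 rack [0.179 0.522]
wrist 0.75 circ [612. 240.] 32.4 rack [0.193 0.398]
wrist 0.57 circ [439. 362.] 32.0 rack [0.035 0.539]
wrist 0.55 circ [431. 210.] 31.9 rack [0.01  0.388]
wrist [[0.44, 0.36, -0.0], [0.615, 0.24, 0.003], [0.432, 0.211, -0.001], [0.583, 0.365, 0.003]]
```

Request:
{"method": "jog_arm", "body": {
  "motion": "53 0.01 -0.006 0.08 0 0 -0.008; 53 0.01 -0.006 0.16 0 0 -0.008; 53 0.01 -0.006 0.227 0 0 -0.008; 53 0.01 -0.006 0.227 0 0 -0.008; 53 0.01 -0.006 0.227 0 0 -0.008"
}}

```text
time: 19.05
tool_pos: [0.4261, 0.2697, 0.0351]
tool_rot: [0.001, 0.664, 0.747, 0.001]
contact_force: [0.2, 0.5, 0.7]
gripper_width: 0.529
grasp_force: 0.0
```

Run:
```python
from h import *
go(*rw(0,.25),.031,6.65);go(*rw(0,.1),.031,6.65)
```

```text
go [-0.397 -0.024  0.008] [ 0.002 -0.001  0.001] q6 0.3
go [-0.697 -0.024  0.008] [ 0.002 -0.001  0.001] q6 0.3
```

Request:
{"method": "jog_arm", "body": {
  "motion": "53 -0.03 -0.001 0.004 0 0 0; 53 -0.08 -0.006 0.004 0 0 0; 53 -0.13 -0.012 0.004 0 0 0; 53 -0.18 -0.018 0.004 0 0 0; 53 -0.23 -0.024 0.004 0 0 0"
}}

```text
time: 19.68
tool_pos: [0.4277, 0.1527, 0.0332]
tool_rot: [0.001, 0.664, 0.747, 0.002]
contact_force: [0.3, 2.1, 0.4]
gripper_width: 0.528
grasp_force: 1.0
```

Run:
```python
from h import *
go(*rw(0,.1),.031,6.65)
tins(('side',))
```

```text
go [-0.464 -0.     0.004] [ 0.003 -0.001  0.001] q6 0.06
side 0.96 circ [614. 236.] 32.8 rack [0.194 0.393]
side 0.74 circ [434. 118.] 34.1 rack [0.002 0.297]
side 0.58 circ [584. 359.] 33.5 rack [0.179 0.519]
side [[0.582, 0.358, 0.003], [0.43, 0.122, 0.0], [0.61, 0.238, 0.002], [0.425, -0.485, -0.008], [0.626, -0.189, 0.208]]
```

Tin tracks well in the fork, at rack (0.002, 0.297). Continue.

Request:
{"method": "jog_arm", "body": {
  "motion": "53 -0.05 0 0.003 0 0 0; 53 -0.1 0 0.003 0 0 0; 53 -0.15 0 0.003 0 0 0; 53 -0.2 0 0.003 0 0 0; 53 -0.25 0 0.003 0 0 0"
}}

```text
time: 20.45
tool_pos: [0.4426, 0.0298, 0.0314]
tool_rot: [0.001, 0.664, 0.748, 0.002]
contact_force: [0.2, 2.4, 4.3]
gripper_width: 0.532
grasp_force: 2.9
```

Request:
{"method": "jog_arm", "body": {
  "motion": "53 -0.05 0 0 0 0 0; 53 -0.1 0 0 0 0 0; 53 -0.15 0 0 0 0 0; 53 -0.19 0 0 0 0 0; 53 -0.21 0 0 0 0 0"
}}

```text
time: 21.08
tool_pos: [0.4549, -0.0747, 0.0313]
tool_rot: [0.0, 0.664, 0.747, 0.001]
contact_force: [-0.7, 6.4, 6.0]
gripper_width: 0.528
grasp_force: 4.1
```

Run:
```python
from h import *
s=state();print(wr(*s['tool_pos'][:2]))
tins(('scene','side'))
go(*rw(0,.13),.12,6.65)
```

```text
(np.float64(0.0002963304187443283), np.float64(0.10298617960652519))
scene 0.97 circ [437. 358.] 35.0 rack [0.032 0.534]
scene 0.88 circ [583. 358.] 34.1 rack [0.178 0.518]
scene 0.67 circ [ 460. -111.] 32.5 rack [0.001 0.067]
scene 0.56 circ [612. 239.] 35.3 rack [0.193 0.397]
scene 0.5 circ [606. -34.] 16.9 rack [0.155 0.126]
scene [[0.457, -0.11, 0.002], [0.585, 0.365, 0.003], [0.441, 0.361, 0.005], [0.614, 0.237, 0.002]]
side 0.79 circ [588. 353.] 32.8 rack [0.182 0.513]
side 0.68 circ [ 460. -110.] 33.5 rack [0.001 0.067]
side 0.66 circ [613. 237.] 32.5 rack [0.193 0.395]
side [[0.583, 0.359, 0.004], [0.457, -0.105, -0.001]]
go [ 0.053  0.002 -0.181] [0.    0.    0.002] q6 -0.44
```

Run:
```python
from h import *
go(*rw(.034,.595),.13,6.65)
```

```text
go [ 0.983  0.073 -0.201] [0.    0.    0.002] q6 -0.44
```

Request:
{"method": "jog_arm", "body": {
  "motion": "53 0.03 0 0 0 0 0; 53 0.06 0.01 -0.1 0 0 0; 53 0.17 0.02 -0.2 0 0 0; 53 0.29 0.03 -0.2 0 0 0; 53 0.41 0.04 -0.2 0 0 0"
}}

```text
time: 22.0
tool_pos: [0.4492, 0.1289, 0.1311]
tool_rot: [0.001, 0.664, 0.748, 0.001]
contact_force: [-0.1, 0.4, 0.8]
gripper_width: 0.528
grasp_force: 0.0
```

Run:
```python
from h import *
go(*rw(.034,.595),.13,6.65)
```

```text
go [0.578 0.033 0.002] [0.002 0.    0.001] q6 0.0
```

Request:
{"method": "jog_arm", "body": {
  "motion": "53 0.12 0.01 0 0 0 0; 53 0.24 0.02 0 0 0 0; 53 0.36 0.03 0 0 0 0; 53 0.48 0.033 0 0 0 0; 53 0.57 0.033 0 0 0 0"
}}

```text
time: 22.62
tool_pos: [0.4301, 0.4141, 0.1292]
tool_rot: [-0.0, 0.663, 0.748, -0.001]
contact_force: [-0.1, -0.1, 0.4]
gripper_width: 0.531
grasp_force: 0.0
```

Run:
```python
from h import *
tins(('wrist',))
go(*rw(.034,.595),.036,6.65)
```

```text
wrist 0.91 circ [439. 363.] 31.9 rack [0.035 0.539]
wrist 0.76 circ [584. 362.] 32.8 rack [0.179 0.522]
wrist [[0.442, 0.361, 0.001], [0.579, 0.364, 0.003]]
go [0.009 0.004 0.186] [-0.001  0.001  0.004] q6 0.52
```

Request:
{"method": "jog_arm", "body": {
  "motion": "53 0.007 0.004 0.06 0 0 0.004; 53 0.007 0.004 0.13 0 0 0.004; 53 0.007 0.004 0.185 0 0 0.004; 53 0.007 0.004 0.185 0 0 0.004; 53 0.007 0.004 0.185 0 0 0.004"
}}

```text
time: 23.4
tool_pos: [0.4342, 0.415, 0.0384]
tool_rot: [0.0, 0.667, 0.745, 0.001]
contact_force: [-0.8, 0.2, 1.1]
gripper_width: 0.528
grasp_force: 0.0
```

Request:
{"method": "jog_arm", "body": {
  "motion": "53 -0.03 0 0 0 0 0; 53 -0.08 -0.004 0 0 0 0; 53 -0.13 -0.011 0 0 0 0; 53 -0.18 -0.018 0 0 0 0; 53 -0.23 -0.025 0 0 0 0"
}}

```text
time: 24.02
tool_pos: [0.4357, 0.2992, 0.0396]
tool_rot: [0.0, 0.667, 0.745, 0.003]
contact_force: [0.7, 2.3, 0.9]
gripper_width: 0.532
grasp_force: 2.2
```

Request:
{"method": "jog_arm", "body": {
  "motion": "53 -0.05 -0.008 0 0 0 0; 53 -0.1 -0.016 0 0 0 0; 53 -0.15 -0.024 0 0 0 0; 53 -0.2 -0.032 0 0 0 0; 53 -0.25 -0.04 0 0 0 0"
}}

```text
time: 24.65
tool_pos: [0.4297, 0.1725, 0.0394]
tool_rot: [0.001, 0.667, 0.745, 0.002]
contact_force: [1.1, 3.2, 1.7]
gripper_width: 0.53
grasp_force: 2.3
```

Run:
```python
from h import *
s=state();print(wr(*s['tool_pos'][:2]))
tins(('side','scene'))
go(*rw(0,.105),.036,6.65)
```

```text
(np.float64(0.003929258028611354), np.float64(0.3513895138752686))
side 0.95 circ [434. 136.] 33.6 rack [0.004 0.315]
side 0.87 circ [ 460. -111.] 33.8 rack [0.001 0.066]
side 0.79 circ [583. 357.] 32.7 rack [0.178 0.517]
side 0.78 circ [615. 238.] 34.4 rack [0.196 0.395]
side 0.73 circ [605. -33.] 15.7 rack [0.155 0.127]
side [[0.457, -0.109, 0.002], [0.607, 0.243, 0.006], [0.582, 0.359, 0.001], [0.439, 0.141, 0.0], [0.321, -0.404, 0.002]]
scene 0.86 circ [434. 133.] 34.7 rack [0.004 0.312]
scene 0.77 circ [ 459. -112.] 33.4 rack [0.001 0.066]
scene 0.7 circ [615. 238.] 33.6 rack [0.196 0.395]
scene [[0.585, 0.361, 0.001], [0.434, 0.134, 0.003], [0.459, -0.113, 0.003], [0.61, 0.239, 0.005]]
go [-0.495 -0.004  0.003] [ 0.    -0.    -0.003] q6 0.11
```

Excellent. Continue B into the lane.

Request:
{"method": "jog_arm", "body": {
  "motion": "53 -0.05 -0.002 0 0 0 -0.002; 53 -0.1 -0.004 0 0 0 -0.002; 53 -0.15 -0.004 0 0 0 -0.002; 53 -0.2 -0.004 0 0 0 -0.002; 53 -0.25 -0.004 0 0 0 -0.002"
}}

```text
time: 25.58
tool_pos: [0.4408, 0.0491, 0.0377]
tool_rot: [-0.0, 0.665, 0.747, 0.001]
contact_force: [0.4, 3.3, 2.7]
gripper_width: 0.534
grasp_force: 2.6
```

Request:
{"method": "jog_arm", "body": {
  "motion": "53 -0.05 0 0 0 0 0; 53 -0.1 0 0 0 0 0; 53 -0.15 0 0 0 0 0; 53 -0.2 0 0 0 0 0; 53 -0.235 0 0 0 0 0"
}}

```text
time: 26.2
tool_pos: [0.4542, -0.0679, 0.0374]
tool_rot: [-0.001, 0.665, 0.747, 0.001]
contact_force: [0.2, 4.5, 2.5]
gripper_width: 0.532
grasp_force: 3.2
```

Run:
```python
from h import *
s=state();print(wr(*s['tool_pos'][:2]))
tins(('side','scene'))
```

```text
(np.float64(0.0003712439444473435), np.float64(0.10981808070024855))
side 0.84 circ [612. 238.] 34.2 rack [0.192 0.395]
side 0.71 circ [ 458. -101.] 34.1 rack [0.001 0.076]
side 0.7 circ [ 467. -166.] 33.1 rack [0.002 0.011]
side 0.65 circ [585. 360.] 34.5 rack [0.18  0.519]
side [[0.61, 0.242, 0.0], [0.585, 0.359, 0.002], [0.46, -0.102, 0.001], [0.466, -0.166, -0.002]]
scene 0.8 circ [ 469. -166.] 34.9 rack [0.004 0.01 ]
scene 0.69 circ [ 458. -107.] 33.5 rack [-0.    0.07]
scene 0.61 circ [582. 360.] 34.6 rack [0.177 0.52 ]
scene 0.56 circ [615. 236.] 31.3 rack [0.196 0.393]
scene [[0.461, -0.104, 0.001], [0.586, 0.361, 0.004], [0.613, 0.241, 0.003]]
```

Run:
```python
from h import *
go(*rw(.24,.43),.13,-48.1)
```

```text
go [ 0.64   0.48  -0.186] [-0.     0.     0.637] q6 -0.43
```

Request:
{"method": "jog_arm", "body": {
  "motion": "53 0.03 0 0 0 0 0; 53 0.06 0 -0.1 0 0 0.06; 53 0.14 0.06 -0.19 0 0 0.18; 53 0.23 0.13 -0.19 0 0 0.3; 53 0.32 0.21 -0.19 0 0 0.42"
}}

```text
time: 27.12
tool_pos: [0.5383, 0.102, 0.1339]
tool_rot: [0.001, 0.862, 0.507, 0.001]
contact_force: [0.5, -0.8, 0.5]
gripper_width: 0.534
grasp_force: 0.0
```

Run:
```python
from h import *
go(*rw(.24,.43),.13,-48.1)
```

```text
go [0.421 0.033 0.009] [ 0.002 -0.001  0.221] q6 0.56
```

Request:
{"method": "jog_arm", "body": {
  "motion": "53 0.1 0.01 0 0 0 0.08; 53 0.2 0.02 0 0 0 0.16; 53 0.3 0.03 0 0 0 0.22; 53 0.4 0.033 0 0 0 0.22; 53 0.41 0.033 0 0 0 0.22"
}}

```text
time: 27.75
tool_pos: [0.6504, 0.2745, 0.1317]
tool_rot: [-0.0, 0.932, 0.362, -0.0]
contact_force: [-0.7, -0.8, 0.2]
gripper_width: 0.53
grasp_force: 0.0
```

Run:
```python
from h import *
tins(('wrist','scene'))
go(*rw(.24,.43),.038,-48.1)
```

```text
wrist 0.89 circ [614. 241.] 32.2 rack [0.195 0.398]
wrist 0.83 circ [585. 363.] 32.2 rack [0.18  0.522]
wrist [[0.579, 0.363, 0.002], [0.613, 0.237, 0.003]]
scene 0.92 circ [ 468. -167.] 34.0 rack [0.003 0.009]
scene 0.77 circ [584. 357.] 32.5 rack [0.178 0.516]
scene 0.75 circ [615. 237.] 35.4 rack [0.195 0.394]
scene [[0.461, -0.104, 0.003], [0.614, 0.24, 0.003], [0.587, 0.36, 0.002]]
go [ 0.018 -0.005  0.189] [-0.     0.     0.003] q6 1.12
```

Request:
{"method": "jog_arm", "body": {
  "motion": "53 0.015 -0.005 0.06 0 0 0.003; 53 0.015 -0.005 0.13 0 0 0.003; 53 0.015 -0.005 0.188 0 0 0.003; 53 0.015 -0.005 0.188 0 0 0.003; 53 0.015 -0.005 0.188 0 0 0.003"
}}

```text
time: 28.68
tool_pos: [0.6555, 0.2774, 0.0401]
tool_rot: [0.0, 0.934, 0.358, 0.001]
contact_force: [0.6, 0.5, 0.9]
gripper_width: 0.531
grasp_force: 0.0
```

Request:
{"method": "jog_arm", "body": {
  "motion": "53 -0.03 0 0 0 0 0; 53 -0.08 0 0 0 0 0; 53 -0.13 0 0 0 0 0; 53 -0.18 0 0 0 0 0; 53 -0.23 0 0 0 0 0"
}}

```text
time: 29.3
tool_pos: [0.5716, 0.201, 0.0423]
tool_rot: [0.0, 0.934, 0.358, 0.004]
contact_force: [2.3, 1.8, 1.3]
gripper_width: 0.53
grasp_force: 1.7
```

Request:
{"method": "jog_arm", "body": {
  "motion": "53 -0.05 0 0 0 0 0; 53 -0.1 0 0 0 0 0; 53 -0.15 0 0 0 0 0; 53 -0.2 0 0 0 0 0; 53 -0.24 0 0 0 0 0"
}}

```text
time: 29.92
tool_pos: [0.4825, 0.1204, 0.042]
tool_rot: [0.001, 0.934, 0.358, 0.004]
contact_force: [2.4, 2.1, 1.4]
gripper_width: 0.524
grasp_force: 1.8
```

Run:
```python
from h import *
s=state();print(wr(*s['tool_pos'][:2]))
tins(('side','scene'))
go(*rw(.028,.28),.036,-48.1)
```

```text
(np.float64(0.050297965270508393), np.float64(0.2935536707962816))
side 0.97 circ [457.  95.] 33.5 rack [0.022 0.271]
side 0.86 circ [ 462. -107.] 36.0 rack [0.004 0.07 ]
side 0.61 circ [ 467. -168.] 34.0 rack [0.002 0.009]
side 0.58 circ [582. 358.] 33.5 rack [0.177 0.517]
side [[0.456, 0.099, 0.002], [0.46, -0.102, 0.005], [0.586, 0.358, 0.0]]
scene 0.93 circ [458.  94.] 32.8 rack [0.023 0.27 ]
scene 0.76 circ [ 467. -170.] 34.0 rack [0.001 0.007]
scene 0.64 circ [586. 361.] 34.3 rack [0.181 0.52 ]
scene 0.57 circ [ 459. -105.] 33.2 rack [0.001 0.072]
scene [[0.467, -0.17, 0.001], [0.586, 0.362, -0.001], [0.459, 0.095, 0.0], [0.459, -0.105, 0.005]]
go [-0.051 -0.001  0.007] [ 0.001 -0.001  0.001] q6 0.93
```

Request:
{"method": "jog_arm", "body": {
  "motion": "53 -0.025 0 0.005 0 0 0; 53 -0.045 0 0.005 0 0 0; 53 -0.045 0 0.005 0 0 0; 53 -0.02 0 0.005 0 0 0; 53 0.02 0 0.005 0 0 0"
}}

```text
time: 30.85
tool_pos: [0.4866, 0.1273, 0.0348]
tool_rot: [-0.0, 0.934, 0.358, -0.001]
contact_force: [-0.3, -0.6, 0.6]
gripper_width: 0.527
grasp_force: 0.0
```

Request:
{"method": "jog_arm", "body": {
  "motion": "53 0.02 0 -0.08 0 0 0; 53 0.02 0 -0.18 0 0 -0.06; 53 0.02 0 -0.18 0 0 -0.18; 53 0.02 0 -0.18 0 0 -0.3; 53 0.02 0 -0.18 0 0 -0.42"
}}

```text
time: 31.48
tool_pos: [0.4941, 0.134, 0.1247]
tool_rot: [-0.001, 0.775, 0.632, -0.001]
contact_force: [-0.2, 0.2, 0.3]
gripper_width: 0.531
grasp_force: 0.0
```

Run:
```python
from h import *
tins(('scene',))
go(*rw(.003,.32),.13,6.65)
```

```text
scene 0.95 circ [ 466. -168.] 34.9 rack [0.001 0.009]
scene 0.84 circ [584. 360.] 34.2 rack [0.179 0.519]
scene 0.81 circ [442.  81.] 33.0 rack [0.006 0.259]
scene 0.58 circ [ 458. -110.] 37.9 rack [-0.     0.068]
scene [[0.587, 0.36, 0.002], [0.465, -0.17, 0.003], [0.461, -0.106, 0.004], [0.439, 0.084, 0.0]]
go [-0.012 -0.124 -0.01 ] [-0.002  0.    -0.218] q6 0.33
```

Request:
{"method": "jog_arm", "body": {
  "motion": "53 -0.004 -0.04 0 0 0 -0.1; 53 -0.008 -0.08 0 0 0 -0.19; 53 -0.012 -0.12 0 0 0 -0.215; 53 -0.012 -0.12 0 0 0 -0.215; 53 -0.012 -0.12 0 0 0 -0.215"
}}

```text
time: 32.25
tool_pos: [0.4354, 0.1403, 0.1259]
tool_rot: [0.0, 0.666, 0.746, 0.0]
contact_force: [-0.9, -0.1, 0.3]
gripper_width: 0.533
grasp_force: 0.0
```

Run:
```python
from h import *
tins(('wrist',))
go(*rw(.004,.32),.038,6.65)
```

```text
wrist 0.83 circ [440.  83.] 32.1 rack [0.004 0.262]
wrist [[0.442, 0.085, 0.002]]
go [ 0.003 -0.004  0.176] [ 0.     0.    -0.002] q6 0.04
```

Request:
{"method": "jog_arm", "body": {
  "motion": "53 0.003 -0.003 0.06 0 0 -0.002; 53 0.003 -0.003 0.12 0 0 -0.002; 53 0.003 -0.003 0.175 0 0 -0.002; 53 0.003 -0.003 0.175 0 0 -0.002; 53 0.003 -0.003 0.175 0 0 -0.002"
}}

```text
time: 33.02
tool_pos: [0.4342, 0.1417, 0.0394]
tool_rot: [0.0, 0.664, 0.747, 0.001]
contact_force: [0.2, -0.7, 0.2]
gripper_width: 0.527
grasp_force: 0.0
```

Request:
{"method": "jog_arm", "body": {
  "motion": "53 -0.03 0 0 0 0 0; 53 -0.08 -0.003 0 0 0 0; 53 -0.13 -0.006 0 0 0 0; 53 -0.18 -0.008 0 0 0 0; 53 -0.23 -0.008 0 0 0 0"
}}

```text
time: 33.65
tool_pos: [0.4439, 0.0258, 0.04]
tool_rot: [0.001, 0.665, 0.747, 0.001]
contact_force: [0.5, 2.9, 0.8]
gripper_width: 0.534
grasp_force: 1.5
```

Run:
```python
from h import *
go(*rw(0,.107),.036,6.65)
tins(('scene',))
```

```text
go [-0.194 -0.002  0.008] [ 0.002 -0.     0.001] q6 -0.23
scene 0.72 circ [ 468. -169.] 32.5 rack [0.003 0.008]
scene 0.67 circ [447.  -9.] 34.1 rack [0.    0.169]
scene 0.57 circ [586. 359.] 34.4 rack [0.181 0.518]
scene 0.56 circ [ 458. -105.] 33.3 rack [-0.     0.072]
scene [[0.46, -0.104, 0.005], [0.467, -0.17, 0.005]]
```

Request:
{"method": "jog_arm", "body": {
  "motion": "53 -0.05 -0.001 0 0 0 0; 53 -0.1 -0.002 0 0 0 0; 53 -0.14 -0.002 0 0 0 0; 53 -0.17 -0.002 0 0 0 0; 53 -0.18 -0.002 0 0 0 0"
}}

```text
time: 34.42
tool_pos: [0.4526, -0.0617, 0.0388]
tool_rot: [-0.001, 0.665, 0.747, 0.001]
contact_force: [-0.6, 6.2, 3.9]
gripper_width: 0.532
grasp_force: 3.4
```

Run:
```python
from h import *
tins(('scene','side'))
go(*rw(.217,.574),.13,-28.9)
```

```text
scene 0.91 circ [ 466. -165.] 35.8 rack [0.001 0.012]
scene 0.84 circ [457. -97.] 33.1 rack [-0.    0.08]
scene 0.82 circ [ 475. -223.] 33.6 rack [ 0.003 -0.046]
scene 0.56 circ [585. 360.] 33.1 rack [0.18 0.52]
scene [[0.466, -0.156, 0.003], [0.587, 0.36, -0.002], [0.475, -0.224, -0.0], [0.458, -0.097, 0.003]]
side 0.92 circ [457. -98.] 30.8 rack [-0.    0.08]
side 0.89 circ [ 465. -160.] 32.4 rack [0.001 0.017]
side 0.85 circ [ 475. -223.] 33.8 rack [ 0.003 -0.047]
side 0.64 circ [584. 360.] 33.6 rack [0.179 0.52 ]
side [[0.453, -0.095, 0.002], [0.472, -0.22, -0.002], [0.468, -0.158, 0.003]]
go [ 0.916  0.437 -0.182] [ 0.    -0.     0.415] q6 -0.42
```

Request:
{"method": "jog_arm", "body": {
  "motion": "53 0.03 0 0 0 0 0; 53 0.06 0.02 -0.1 0 0 0; 53 0.16 0.07 -0.19 0 0 0.1; 53 0.26 0.12 -0.19 0 0 0.2; 53 0.36 0.17 -0.19 0 0 0.3"
}}

```text
time: 35.35
tool_pos: [0.5165, 0.1285, 0.1347]
tool_rot: [0.001, 0.816, 0.579, 0.001]
contact_force: [0.4, -0.1, -0.1]
gripper_width: 0.528
grasp_force: 0.0
```

Run:
```python
from h import *
go(*rw(.217,.574),.13,-28.9)
```

```text
go [ 0.612 -0.005  0.01 ] [ 0.002 -0.     0.112] q6 0.44
```

Request:
{"method": "jog_arm", "body": {
  "motion": "53 0.12 0 0 0 0 0.05; 53 0.24 0 0 0 0 0.1; 53 0.36 0 0 0 0 0.11; 53 0.48 0 0 0 0 0.11; 53 0.6 -0.003 0 0 0 0.11"
}}

```text
time: 35.98
tool_pos: [0.6117, 0.4126, 0.1326]
tool_rot: [0.001, 0.859, 0.512, -0.0]
contact_force: [0.3, 0.4, 1.2]
gripper_width: 0.529
grasp_force: 0.0
```

Run:
```python
from h import *
tins(('wrist',))
go(*rw(.217,.574),.038,-28.9)
```

```text
wrist 0.75 circ [585. 363.] 32.1 rack [0.18  0.523]
wrist []
go [0.014 0.003 0.187] [-0.     0.001  0.007] q6 0.99
```

Request:
{"method": "jog_arm", "body": {
  "motion": "53 0.01 0.003 0.06 0 0 0.007; 53 0.01 0.003 0.13 0 0 0.007; 53 0.01 0.003 0.187 0 0 0.007; 53 0.01 0.003 0.187 0 0 0.007; 53 0.01 0.003 0.187 0 0 0.007"
}}

```text
time: 36.75
tool_pos: [0.6163, 0.4138, 0.0413]
tool_rot: [0.0, 0.862, 0.507, 0.001]
contact_force: [0.4, -0.3, -0.1]
gripper_width: 0.529
grasp_force: 0.0
```

Request:
{"method": "jog_arm", "body": {
  "motion": "53 -0.03 0 0 0 0 0; 53 -0.08 0 0 0 0 0; 53 -0.13 0 0 0 0 0; 53 -0.18 0 0 0 0 0; 53 -0.23 0 0 0 0 0"
}}

```text
time: 37.38
tool_pos: [0.561, 0.3133, 0.0428]
tool_rot: [0.0, 0.862, 0.507, 0.003]
contact_force: [0.4, 2.3, 1.6]
gripper_width: 0.527
grasp_force: 2.0
```

Request:
{"method": "jog_arm", "body": {
  "motion": "53 -0.05 0 0 0 0 0; 53 -0.1 0 0 0 0 0; 53 -0.15 0 0 0 0 0; 53 -0.2 0 0 0 0 0; 53 -0.25 0 0 0 0 0"
}}

```text
time: 38.0
tool_pos: [0.5004, 0.2041, 0.0426]
tool_rot: [0.0, 0.862, 0.507, 0.003]
contact_force: [1.0, 3.2, 2.3]
gripper_width: 0.529
grasp_force: 2.1
```

Run:
```python
from h import *
tins(('scene','side'))
go(*rw(.02,.298),.036,-28.9)
```

```text
scene 0.97 circ [484. 172.] 33.7 rack [0.057 0.345]
scene 0.65 circ [ 458. -100.] 37.6 rack [0.001 0.077]
scene 0.58 circ [ 465. -163.] 36.2 rack [0.001 0.014]
scene 0.58 circ [ 475. -224.] 32.6 rack [ 0.003 -0.048]
scene [[0.457, -0.097, 0.003], [0.487, 0.174, 0.003], [0.473, -0.226, 0.003], [0.465, -0.16, 0.004]]
side 0.91 circ [ 476. -224.] 34.2 rack [ 0.004 -0.047]
side 0.83 circ [ 455. -102.] 39.0 rack [-0.003  0.076]
side 0.71 circ [ 328. -431.] 39.4 rack [-0.167 -0.237]
side 0.65 circ [ 461. -160.] 35.6 rack [-0.003  0.017]
side 0.56 circ [483. 167.] 33.4 rack [0.056 0.34 ]
side 0.24 circ [ 689. -204.] 8.1 rack [ 0.218 -0.053]
side [[0.482, 0.165, 0.003], [0.474, -0.218, -0.002], [0.451, -0.097, 0.003], [0.468, -0.161, 0.002]]
go [-0.192 -0.002  0.009] [ 0.001 -0.001 -0.002] q6 0.76
```

Request:
{"method": "jog_arm", "body": {
  "motion": "53 -0.05 0 0.005 0 0 0; 53 -0.1 0 0.005 0 0 0; 53 -0.15 0 0.005 0 0 0; 53 -0.178 0 0.005 0 0 0; 53 -0.178 0 0.005 0 0 0"
}}

```text
time: 38.92
tool_pos: [0.4574, 0.1265, 0.0386]
tool_rot: [0.001, 0.862, 0.507, 0.002]
contact_force: [2.6, 0.4, 1.1]
gripper_width: 0.531
grasp_force: 1.4
```

Request:
{"method": "jog_arm", "body": {
  "motion": "53 0.03 0 0 0 0 0; 53 0.06 0 -0.05 0 0 0; 53 0.06 0 -0.15 0 0 -0.1; 53 0.06 -0.01 -0.18 0 0 -0.2; 53 0.06 -0.02 -0.18 0 0 -0.3"
}}

```text
time: 39.55
tool_pos: [0.4626, 0.159, 0.1287]
tool_rot: [0.0, 0.725, 0.689, 0.001]
contact_force: [-0.3, 1.0, -0.3]
gripper_width: 0.529
grasp_force: 0.0
```

Run:
```python
from h import *
go(*rw(.003,.33),.13,6.65)
```

```text
go [-0.019 -0.062 -0.003] [ 0.001 -0.    -0.112] q6 0.23
```

Request:
{"method": "jog_arm", "body": {
  "motion": "53 -0.01 -0.03 0 0 0 -0.06; 53 -0.019 -0.06 0 0 0 -0.11; 53 -0.019 -0.06 0 0 0 -0.11; 53 -0.019 -0.06 0 0 0 -0.11; 53 -0.019 -0.06 0 0 0 -0.11"
}}

```text
time: 40.17
tool_pos: [0.4316, 0.1501, 0.1273]
tool_rot: [-0.0, 0.668, 0.744, -0.0]
contact_force: [0.6, -0.0, -0.1]
gripper_width: 0.528
grasp_force: 0.0
```

Run:
```python
from h import *
tins(('wrist','scene'))
go(*rw(.003,.33),.038,6.65)
```

```text
wrist 0.93 circ [442.  97.] 32.2 rack [0.007 0.275]
wrist [[0.441, 0.096, 0.005]]
scene 0.93 circ [ 475. -223.] 33.1 rack [ 0.003 -0.047]
scene 0.9 circ [ 468. -162.] 36.5 rack [0.003 0.014]
scene 0.79 circ [441.  95.] 33.8 rack [0.006 0.273]
scene 0.55 circ [456. -99.] 35.3 rack [-0.001  0.079]
scene [[0.465, -0.159, 0.006], [0.442, 0.094, 0.004], [0.474, -0.227, 0.001], [0.455, -0.095, -0.001]]
go [0.003 0.    0.179] [-0.     0.    -0.006] q6 0.06
```

Request:
{"method": "jog_arm", "body": {
  "motion": "53 0.003 0.005 0.06 0 0 -0.006; 53 0.003 0.005 0.12 0 0 -0.006; 53 0.003 0.005 0.178 0 0 -0.006; 53 0.003 0.005 0.178 0 0 -0.006; 53 0.003 0.005 0.178 0 0 -0.006"
}}

```text
time: 41.1
tool_pos: [0.4343, 0.1517, 0.0395]
tool_rot: [0.0, 0.665, 0.747, 0.001]
contact_force: [-0.4, -0.2, 0.6]
gripper_width: 0.534
grasp_force: 0.0
```

Request:
{"method": "jog_arm", "body": {
  "motion": "53 -0.03 0 0 0 0 0; 53 -0.08 -0.003 0 0 0 0; 53 -0.13 -0.006 0 0 0 0; 53 -0.18 -0.01 0 0 0 0; 53 -0.23 -0.01 0 0 0 0"
}}

```text
time: 41.72
tool_pos: [0.443, 0.0357, 0.0401]
tool_rot: [0.001, 0.665, 0.747, 0.001]
contact_force: [0.4, 2.4, 1.8]
gripper_width: 0.532
grasp_force: 2.1
```

Request:
{"method": "jog_arm", "body": {
  "motion": "53 -0.04 0 0.003 0 0 0; 53 -0.08 0 0.003 0 0 0; 53 -0.12 0 0.003 0 0 0; 53 -0.16 0 0.003 0 0 0; 53 -0.19 0 0.003 0 0 0"
}}

```text
time: 42.35
tool_pos: [0.4543, -0.0573, 0.0393]
tool_rot: [-0.0, 0.666, 0.746, 0.003]
contact_force: [-1.0, 10.6, 7.4]
gripper_width: 0.536
grasp_force: 6.5
```

Run:
```python
from h import *
print(wr(*state()['tool_pos'][:2]))
tins(('scene','side'))
go(*rw(0,.106),.036,6.65)
```

```text
(np.float64(0.0017152778683300288), np.float64(0.12035481690409501))
scene 0.81 circ [ 463. -161.] 37.4 rack [-0.001  0.016]
scene 0.8 circ [ 484. -282.] 32.2 rack [ 0.005 -0.106]
scene 0.66 circ [ 470. -219.] 33.3 rack [-0.002 -0.042]
scene 0.65 circ [459. -93.] 32.4 rack [0.002 0.084]
scene [[0.459, -0.093, 0.0], [0.472, -0.215, 0.007], [0.463, -0.156, -0.0], [0.481, -0.281, 0.0]]
side 0.86 circ [ 483. -283.] 33.9 rack [ 0.004 -0.107]
side 0.77 circ [ 469. -221.] 32.3 rack [-0.002 -0.044]
side 0.75 circ [ 462. -158.] 33.3 rack [-0.002  0.02 ]
side [[0.46, -0.156, -0.002], [0.484, -0.283, 0.0], [0.46, -0.095, -0.002], [0.474, -0.221, 0.004]]
go [-0.028 -0.001  0.003] [0.001 0.001 0.   ] q6 -0.41
```

Request:
{"method": "jog_arm", "body": {
  "motion": "53 -0.005 0 0 0 0 0; 53 -0.01 0 0 0 0 0; 53 -0.015 0 0 0 0 0; 53 -0.018 0 0 0 0 0; 53 -0.018 0 0 0 0 0"
}}

```text
time: 43.28
tool_pos: [0.4537, -0.0645, 0.0371]
tool_rot: [-0.002, 0.665, 0.747, 0.001]
contact_force: [-0.8, 9.7, 5.2]
gripper_width: 0.527
grasp_force: 4.6
```

Run:
```python
from h import *
print(wr(*state()['tool_pos'][:2]))
f=grab_frame('scene')['color'];cv2.imwrite('pics/s5.png',cv2.resize(f[180:310,180:340,::-1],None,fx=4,fy=4))
tins(('side',))
```

```text
(np.float64(0.00034038915515715445), np.float64(0.11321111910206134))
side 0.89 circ [ 459. -166.] 37.9 rack [-0.006  0.011]
side 0.78 circ [ 481. -288.] 34.2 rack [ 0.001 -0.111]
side 0.76 circ [ 468. -231.] 38.7 rack [-0.005 -0.054]
side 0.73 circ [ 457. -103.] 37.9 rack [-0.001  0.074]
side [[0.471, -0.226, 0.002], [0.48, -0.286, 0.001], [0.456, -0.099, -0.001]]
```

View pics/s5.png

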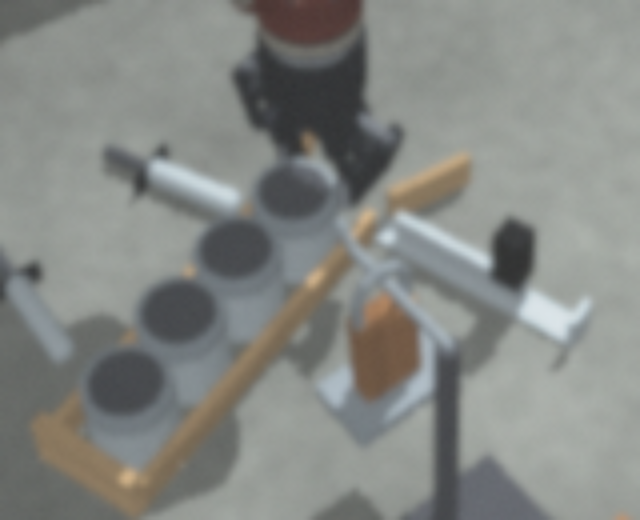

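All four tins stand in single file and the last one is clear of the gate line. The grip is at its open end, at crop (515,250). Next I'll go round to close the gate.

Run:
```python
from h import *
go(*rw(.21,.130),.14,6.65)
```

```text
go [ 0.034  0.419 -0.206] [-0.    -0.003  0.   ] q6 -0.42
```

Request:
{"method": "jog_arm", "body": {
  "motion": "53 0.03 0 0 0 0 0; 53 0.06 0 -0.1 0 0 0; 40 0.06 0.04 -0.2 0 0 0; 10 0.05 0.15 -0.2 0 0 0; 0 0.04 0.26 -0.2 0 0 0"
}}

```text
time: 44.1
tool_pos: [0.5823, -0.0311, 0.1381]
tool_rot: [0.001, 0.665, 0.747, 0.0]
contact_force: [0.6, -0.5, -0.1]
gripper_width: 0.004
grasp_force: 0.0
```

Run:
```python
from h import *
go(*rw(.21,.130),.14,6.65)
```

```text
go [-0.003  0.156 -0.004] [0.001 0.001 0.   ] q6 -0.3
```

Request:
{"method": "jog_arm", "body": {
  "motion": "0 0 0.1 0 0 0 0; 0 0 0.155 0 0 0 0; 0 0 0.155 0.02 0 0 0; 0 0 0.155 0.12 0 0 0; 0 0 0.155 0.18 0 0 0"
}}

```text
time: 44.72
tool_pos: [0.6542, -0.0221, 0.0431]
tool_rot: [-0.002, 0.665, 0.747, -0.002]
contact_force: [-0.1, 0.3, -0.6]
gripper_width: -0.0
grasp_force: 0.0
```

Run:
```python
from h import *
go(*rw(.0945,.129),.045,6.65)
```

```text
go [-0.006 -0.22  -0.003] [-0.004 -0.     0.   ] q6 -0.26
```

Request:
{"method": "jog_arm", "body": {
  "motion": "0 -0.004 -0.04 0 0 0 0; 0 -0.004 -0.08 0 0 0 0; 0 -0.004 -0.12 0 0 0 0; 0 -0.004 -0.16 0 0 0 0; 0 -0.004 -0.19 0 0 0 0"
}}

```text
time: 45.35
tool_pos: [0.5613, -0.0353, 0.0458]
tool_rot: [-0.0, 0.665, 0.747, -0.0]
contact_force: [2.8, 0.3, -1.3]
gripper_width: -0.0
grasp_force: 1.2
```

Request:
{"method": "jog_arm", "body": {
  "motion": "0 0 -0.01 0 0 0 0; 0 0 -0.018 0 0 0 0; 0 0 -0.024 0 0 0 0; 0 0 -0.028 0 0 0 0; 0 0 -0.028 0 0 0 0"
}}

```text
time: 45.98
tool_pos: [0.5496, -0.0373, 0.047]
tool_rot: [-0.0, 0.665, 0.747, -0.0]
contact_force: [0.7, 0.4, -0.2]
gripper_width: -0.002
grasp_force: 0.4
```

Run:
```python
from h import *
s=state();print(wr(*s['tool_pos'][:2]),s['contact_force'])
for c in('side','scene'):
    grab_frame(c);print([(round(d['p'],2),np.round(wr(*d['at'][:2]),4)) for d in place_of(c,'gate_grip')])
```

```text
(np.float64(0.09876098197659484), np.float64(0.12916428937121524)) [ 0.68640196  0.43950353 -0.15032435]
[(0.82, array([0.0702, 0.1315]))]
[(0.69, array([0.0711, 0.1238]))]
```

Request:
{"method": "jog_arm", "body": {
  "motion": "0 0 -0.004 0 0 0 0; 0 0 -0.008 0 0 0 0; 0 0 -0.011 0 0 0 0; 0 0 -0.014 0 0 0 0; 0 0 -0.014 0 0 0 0"
}}

```text
time: 46.8
tool_pos: [0.5425, -0.0382, 0.047]
tool_rot: [0.0, 0.665, 0.747, -0.0]
contact_force: [1.3, -0.1, -0.5]
gripper_width: -0.002
grasp_force: 0.6
```

Request:
{"method": "jog_arm", "body": {
  "motion": "0 0 -0.002 0 0 0 0; 0 0 -0.004 0 0 0 0; 0 0 -0.006 0 0 0 0; 0 0 -0.006 0 0 0 0; 0 0 -0.006 0 0 0 0"
}}

```text
time: 47.42
tool_pos: [0.5424, -0.0382, 0.0472]
tool_rot: [0.003, 0.665, 0.747, 0.003]
contact_force: [13.0, 0.7, -8.6]
gripper_width: 0.001
grasp_force: 6.1
```

The gate stopped moving as the force jumped to 13 N, so it is at the closed stop. I'll retreat and verify.

Request:
{"method": "jog_arm", "body": {
  "motion": "0 0 0.02 0 0 0 0; 0 0 0.06 0 0 0 0; 0 0 0.1 -0.05 0 0 0; 0 0 0.1 -0.16 0 0 0; 0 0 0.1 -0.28 0 0 0"
}}

```text
time: 48.05
tool_pos: [0.5883, -0.0324, 0.1869]
tool_rot: [-0.002, 0.665, 0.747, -0.001]
contact_force: [1.2, 0.0, -0.0]
gripper_width: 0.0
grasp_force: 0.0
```

Request:
{"method": "jog_arm", "body": {
  "motion": "0 0.1 0 -0.05 0 0 0; 0 0.2 0 -0.1 0 0 0; 0 0.3 0 -0.1 0 0 0; 0 0.3 0 -0.1 0 0 0; 0 0.3 0 -0.1 0 0 0"
}}

```text
time: 48.68
tool_pos: [0.5716, 0.1161, 0.2363]
tool_rot: [-0.0, 0.665, 0.747, -0.001]
contact_force: [0.0, -0.1, 0.6]
gripper_width: -0.002
grasp_force: 0.0
```

Run:
```python
from h import *
tins(('scene','side'))
for c in('side','scene'):
    print(c,[(n,round(d['p'],2),np.round(d['at'],3),np.round(wr(*d['at'][:2]),3)) for n in('gate_grip','scraper_eye','cleat','mug','torch','pole_tip1') for d in place_of(c,n)[:2]])
f=grab_frame('scene')['color'];cv2.imwrite('pics/s6.png',cv2.resize(f[130:360,100:420,::-1],None,fx=2.4,fy=2.4))
```

```text
scene 0.89 circ [ 473. -230.] 33.7 rack [ 0.001 -0.053]
scene 0.84 circ [ 459. -103.] 34.9 rack [0.002 0.075]
scene 0.6 circ [ 484. -289.] 33.1 rack [ 0.004 -0.113]
scene 0.46 circ [ 343. -414.] 39.7 rack [-0.151 -0.221]
scene 0.37 circ [517. -44.] 14.7 rack [0.065 0.126]
scene [[0.461, -0.161, 0.004], [0.46, -0.101, 0.006], [0.481, -0.292, 0.0], [0.471, -0.228, 0.003]]
side 0.91 circ [ 483. -288.] 33.8 rack [ 0.003 -0.112]
side 0.77 circ [ 471. -227.] 34.0 rack [-0.001 -0.05 ]
side 0.61 circ [459. -99.] 32.9 rack [0.001 0.078]
side 0.56 circ [ 461. -161.] 34.9 rack [-0.004  0.016]
side [[0.458, -0.102, 0.001], [0.472, -0.228, 0.002], [0.685, -0.203, 0.0], [0.483, -0.285, 0.0], [0.46, -0.163, 0.0]]
side [('gate_grip', 0.83, array([ 0.516, -0.038,  0.081]), array([0.065, 0.132])), ('scraper_eye', 0.74, array([ 0.628, -0.192,  0.208]), array([ 0.159, -0.034])), ('scraper_eye', 0.41, array([ 0.461, -0.16 ,  0.001]), array([-0.003,  0.017])), ('cleat', 0.96, array([0.713, 0.122, 0.003]), array([0.279, 0.269])), ('cleat', 0.23, array([ 0.625, -0.193,  0.209]), array([ 0.156, -0.034])), ('
[... 293 characters left out ...]
0.078]))]
scene [('gate_grip', 0.6, array([ 0.516, -0.043,  0.076]), array([0.065, 0.128])), ('scraper_eye', 0.6, array([ 0.624, -0.192,  0.206]), array([ 0.155, -0.033])), ('cleat', 0.67, array([ 0.718,  0.122, -0.004]), array([0.284, 0.268])), ('cleat', 0.3, array([ 0.629, -0.193,  0.206]), array([ 0.159, -0.035])), ('mug', 0.91, array([ 0.32 , -0.402, -0.002]), array([-0.171, -0.207])), ('torch', 0.71, array([ 0.425, -0.489, -0.006]), array([-0.077, -0.305])), ('torch', 0.68, array([ 0.462, -0.16 ,  0.002]), array([-0.003,  0.017])), ('pole_tip1', 0.78, array([ 0.359, -0.27 ,  0.   ]), array([-0.117, -0.08 ])), ('pole_tip1', 0.65, array([ 0.363, -0.114, -0.001]), array([-0.095,  0.074]))]
```

View pics/s6.png

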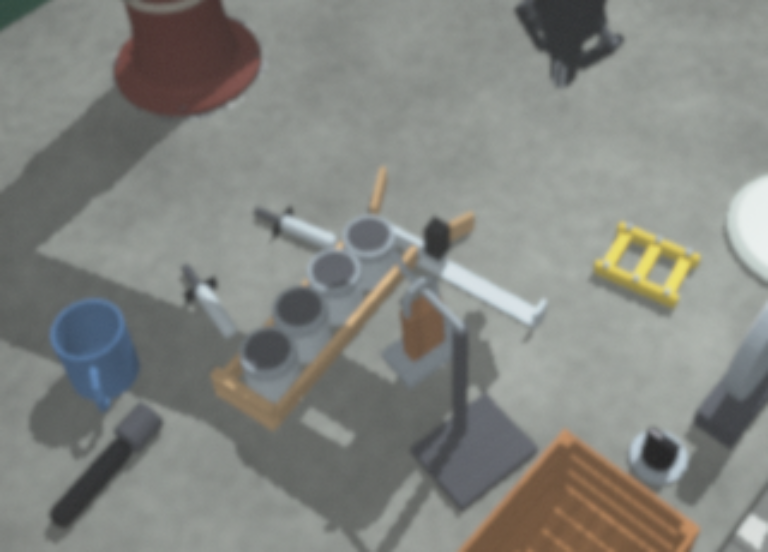

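The four tins stand in the lane, from (270,355) to (370,235). The gate grip is closed at (436,238), rack x = 65. The scraper hangs at (420,320), and the bystander things are where they were.

```bash
python3 -c "
from plant import *
print(job_done())"
```

```text
the job is handed in; nothing more can be done
None
```

I handed the job in after about 49 s of the 210 s allowed: the scraper hangs on the hook, all four tins stand in single file in the rack, the gate is back at its closed stop, and the other things are where they were.

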